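# Nip a freshly glued sketchbook in the screw press

### The job

With the shut fingertips, push the red sketchbook by its spine along the bed of the screw press until it is fully home, square against the back stop. Then push the arm of the handle on top of the press round clockwise (seen from above) until the platen has come down and nips the book firmly, without forcing it, and leave it nipped. Only push: do not pick up the book, and leave the glue bottle, jar, brush and other things round the press alone.

Things in the scene. Friction and masses are not known exactly. Their poses are not given: they have to be found in the camera images.
- press: bench-top bookbinder's screw press, grey-green, fixed. Origin: on the screw axis at table level; +x points from its open front (towards the robot) to the back, z up. Base x -200 to +125 mm, y +-131 mm, with a flat steel bed (x -192 to +104 mm, y +-86 mm), bed top at z = 24 mm. Nothing stands above the handle.
- crosshead (a point): middle of the top of the fixed beam that carries the screw, 143 mm above the table, on the screw axis. The beam spans x +-23 mm (+-33 mm at its round boss), y +-131 mm, z 103 to 143 mm in the press's frame, on two 22 mm columns at x = 0, y = +-112 mm; nuts on top of them reach z = 148 mm.
- back_stop (a point): middle of the upper front edge of the back stop, a low steel bar across the bed, 140 mm wide, 16 mm high; its front face is 92 mm behind the screw axis
- platen: the pressing plate, 174 mm (x) by 170 mm (y) by 14 mm, centred on the screw axis, on stiff springs (40 N per mm) under the screw. Origin: centre of its underside. It goes straight down 14 mm for each full turn of the handle: underside 63 mm above the table at handle = 0, on the book's top (48 mm above the table) at handle = 6.73 rad.
- handle (a joint): turning of the handle, rad; grows clockwise seen from above, which lowers platen and handle. Starts at 0.3 to 2.0 (platen 10 to 15 mm above the book). Stays where it is left; takes about 0.2 N m (4 N at 50 mm from the axis) to turn; from 6.73 rad on it stiffens by 0.2 N m per rad as the platen presses on the book. 0.5 rad past that is a firm nip (60 N), 2.5 rad is too much.
- knob_a (a point): centre of the black ball (25 mm across) on one end of the handle's cross bar. The bar is level, round, 13 mm thick, crosses the screw axis and has a ball on either end, 63 mm from the axis; hub in its middle 35 mm across, from 14 mm below to 16 mm above the bar's centre line. The centre line is 197 mm above the table at handle = 0, 14 mm lower for each turn.
- knob_b (a point): centre of the ball at the other end of the same bar
- sketchbook: loose sketchbook, dark red covers, cream label, 190 mm (x) by 150 mm (y) by 24 mm thick, about 0.4 kg, lying on the bed half under the platen. Origin: centre of its underside. Its spine is the face at x = -95 mm, towards the robot; the fore-edge (x = +95 mm) goes to the back stop. Home, its centre is 3 mm in front of the screw axis and its spine stands 11 mm in front of the platen.
- glue_bottle: yellow squeeze bottle with red cap standing on the table, loose, 43x56x152 mm, to be left alone; origin at its underside
- marker: white and black marker lying on the table, loose, 124 mm long, to be left alone
- brush: paint brush lying on the table, loose, 232 mm long, to be left alone
- tape_roll: roll of masking tape lying flat, loose, 101 mm across, 24 mm high, to be left alone
- jar: white and pink paint jar, loose, 54 mm across, 62 mm high, to be left alone
- salmon_pouch: salmon coloured stand-up pouch, loose, 48x110x203 mm, to be left alone; origin at its underside

How it is judged:
By the outcome, as a careful person would: the job done as asked, in the order asked, and still so for the second after the job is handed in, with the robot touching nothing.
It also fails if it takes over 64 s, if anything falls off the work surface, if the arm or the gripper's body presses on something with over 40 N, if the wrist force passes 120 N, or if a joint passes its speed limit or range.

### The arm

A 6-joint arm with a two-finger parallel gripper is mounted at the origin on a cart in front of the work surface, level with it; the furniture and walls round the work are solid. World frame = base frame: x ahead of the robot, y to its left, z up, the work surface at z = 0. Lengths are in m, angles in rad, forces in N, time in s.
With the tool pointing down it reaches from about 0.35 to 0.725 m from the base axis. Payload 6 kg.
Tool frame: the origin (TCP) lies on the mounting face of the last link; the fingertips stand 173 mm ahead of it and the grasp point (between the pads) lies 155 mm ahead of it; z points along the fingers, y is the line along which they close (so a half turn about z gives the same grasp; the last joint's range is limited). The gripper opens to 85 mm and grips with 20 to 120 N. Pads are 22 mm wide; open, the fingers measure 114 mm over their backs; the gripper's body (76 mm by 85 mm) begins 54 mm behind the grasp point. The pads swing forward as they close: fully open they stand 13 mm farther back than shut.
Start: joints at [1.488, 0.04, 0.085, 0, -1.615, -0.334], TCP at [0.243, 0.549, 0.405] pointing down, gripper open.
Joint ranges: [-2.56, 2.56], [-1.29, 2.01], [-1.08, 1.49], [-3.29, 1.98], [-2.81, -0.18], [-2.99, 2.99]. Speed limits (rad/s): [2.57, 2.57, 3.01, 3.14, 3.14, 3.14].

### API

Orientations are given as a unit quaternion [w, x, y, z].
In Python, from plant import bot gives the robot as it stands.
- The arm moves only by the tool servo_tool, never from a script. Its argument "moves" is a list of rows, each a list of 2 entries, a list of its own where there are three numbers: the shift along the tool's x, y, z scaled (see below), then the turn, a rotation vector about the tool's x, y, z scaled (see below). A call has exactly 5 rows; each row shifts and turns the commanded pose from where the row before left it, along the tool's axes as they then stand; what a row does not reach is not made up. The controller multiplies each number of a shift by 0.025 m and each number of a turn by 0.15 rad. A row lasts 1/8 s, in which the tool goes at most 62.5 mm and 10.7 degrees, less where a joint would pass 70% of its speed; a pose out of reach is approached as far as the arm can. A call with a number of a shift or a turn outside -1 to 1 is refused whole. A call with a gripper value outside its range is refused whole. "grip" is the opening, from -1 (shut) to 1 (fully open), set as the call begins (left out, the last holds). The fingers move at their own pace and stop on an object; the grip force is fixed at half the most. Time passes only in rows, so rows that do not move let the fingers close, or fill a call up. It gives the time, the measured TCP pose, the force, the opening and the grip force at its end, in the units of the state.
- bot.sense(): the state, without advancing time (a new reading comes with each control period).
- bot.camera(name): name is "scene" or "top" or "wrist"; returns (picture, depth): 420x560x3 uint8, red, green, blue; 420x560 float32, m along the optical axis (not along the pixel's ray), 0 where there is no reading.
- bot.calibration(name): a dict with "vertical_fov" (degrees; the focal length in pixels is half the picture's height over the tangent of half this angle, whatever the lens; pixels are square), "cx", "cy" (the principal point, pixels), "rvec" (rotation vector, rad) and "tvec" (3), from world to camera coordinates, as OpenCV has them; the wrist camera has in their place "T_tool_cam" (4x4, takes a point from camera to tool coordinates, whose origin is the TCP and whose axes are the flange's). Camera axes: x right, y down, z forward; pixel columns grow to the right and rows downward; lengths in m; the calibration is good to about 2 mm. The wrist camera is an equidistant fisheye: a pixel r from the principal point sees the ray r / f radians off the axis. A picture is of the moment at which its call begins: read the wrist's pose just before it. calibration takes no time and is no camera call.
- bot.sign_off(): hands the job in; it is judged then, once.
The state is a dict: "time": time; "q": joint angles; "joint_velocities": joint speeds; "joint_efforts": joint torques, N m; "tcp_pos": TCP position; "tool_rot": TCP orientation; "force": force on the tool from outside, world axes, zero at the start; "torque": the same for the moment, N m; "opening": opening from 0.0 (shut) to 1.0 (fully open); "grasp_force": force on a finger pad.
Only numpy, scipy, OpenCV 4.12 (cv2) and the standard library are available. Lean on these libraries where they do the work, as an engineer would, in place of code of your own. Each camera call takes 0.05 s, during which the arm holds its last target. There are 200 camera calls.

## Working session

There is one attempt and no reset: what is moved stays moved. The work goes in short steps, Python scripts to look and compute and a tool call to move; the robot and the scene stay as the last step left them, time stands still between calls to the robot, and variables do not carry over. Pictures are saved under pics/ and viewed, at most 10 in all, crops included, and the job is handed in when it is done.

Besides the shell and the picture viewer there is one more tool, called after "Request:" as name([rows], argument=value, ...), one row to a line, values as JSON. servo_tool: Moves the arm, as the interface text tells. Its arguments: {"type":"object","properties":{"moves":{"type":"array"},"grip":{"type":"number"}},"required":["moves"]}

```bash
mkdir -p pics; cat > h.py <<'E'
from plant import bot
import numpy as np, cv2
from scipy.spatial.transform import Rotation as R
def cam(n):
    c=bot.calibration(n); s=bot.sense(); im,d=bot.camera(n)
    return c,s,im,d
def cloud(c,d):
    f=210/np.tan(np.radians(c["vertical_fov"])/2)
    v,u=np.mgrid[:420,:560]
    P=np.stack([(u-c["cx"])/f*d,(v-c["cy"])/f*d,d],-1)
    return (P-np.ravel(c["tvec"]))@cv2.Rodrigues(np.array(c["rvec"],float))[0]
E
python3 - <<'E'
from h import *
for n in("scene","top"):
    c,s,im,d=cam(n); np.savez(n+".npz",im=im,P=cloud(c,d),d=d)
    cv2.imwrite(f"pics/{n}.png",im[:,:,::-1]); print(n,c)
print(bot.sense())
E
```

```text
scene {'vertical_fov': 55.113618653078376, 'cx': 282.06796031086793, 'cy': 205.8990214835028, 'rvec': array([ 2.00379306, -0.90607679,  0.50672273]), 'tvec': array([-0.34358972,  0.35694074,  0.96238749])}
top {'vertical_fov': 51.01639152230432, 'cx': 280.59070083784644, 'cy': 204.4082572211134, 'rvec': array([ 2.10507148, -2.16431828,  0.19326211]), 'tvec': array([0.04447118, 0.57688588, 1.53320827])}
{'time': 0.1, 'q': array([ 1.48766562e+00,  4.07897604e-02,  8.39128462e-02, -3.84367555e-04,
       -1.61548302e+00, -3.33653580e-01]), 'joint_velocities': array([-1.19045354e-03, -3.06401397e-05,  3.17652741e-03,  2.24431075e-03,
        1.39820613e-03,  9.40705745e-04]), 'joint_efforts': array([-4.80245901e-03, -3.69349730e+01,  3.48275864e+01,  6.95177838e+00,
       -4.56704453e-03, -2.52660165e-06]), 'tcp_pos': array([0.24282981, 0.54865816, 0.40376284]), 'tool_rot': array([ 7.99665796e-04,  9.78366252e-01, -2.06878778e-01, -9.28202716e-05]), 'force': array([-0.17081827, -0.69318174,  0.13044832]), 'torque': array([ 0.03483343, -0.03288601, -0.06469458]), 'grasp_force': 0.0, 'opening': 0.9956961348856052}
```

View pics/scene.png

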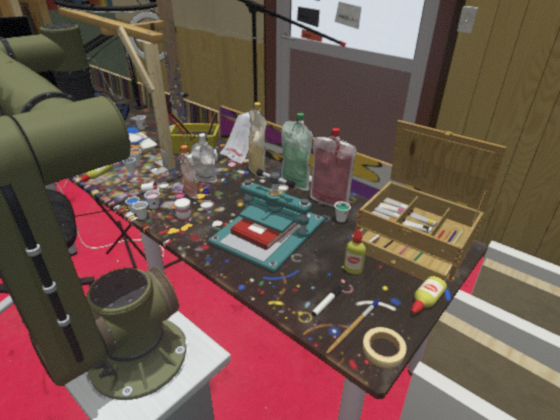

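View pics/top.png

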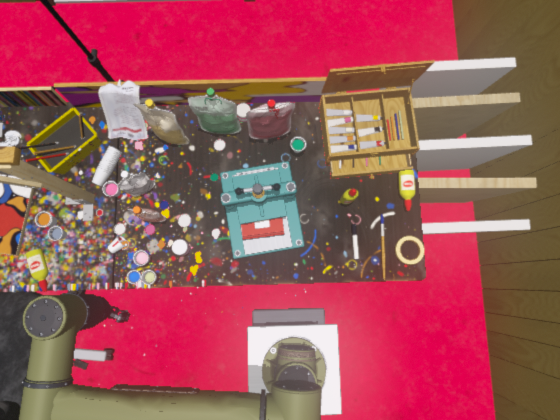

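The scene view shows the press (teal) at about (270,225) with the red book in front. In the top view, the press spans about (222-300, 163-258), the book is at (263,229), and the handle is at about (259,190).

```bash
python3 - <<'E'
from h import *
t=np.load("top.npz"); im,P=t["im"],t["P"]
hsv=cv2.cvtColor(im,cv2.COLOR_RGB2HSV); win=np.zeros((420,560),bool); win[155:262,212:308]=1
teal=win&(hsv[...,0]>78)&(hsv[...,0]<100)&(hsv[...,1]>70)
z=P[...,2]
def rect(m,name):
    p=P[m]; r=cv2.minAreaRect(p[:,:2].astype(np.float32)); print(name,m.sum(),np.round(r[0],4),np.round(r[1],4),round(r[2],2),"z",np.round(np.percentile(p[:,2],[5,50,95]),4))
k=np.ones((3,3),np.uint8)
base=teal&(z>0.005)&(z<0.06); rect(base,"base")
beam=win&(z>0.13)&(z<0.152); rect(beam,"beam")
red=win&((hsv[...,0]<8)|(hsv[...,0]>172))&(hsv[...,1]>120)&(z>0.03)&(z<0.07); rect(red,"book")
hi=win&(z>0.165)&(z<0.23); rect(hi,"handle")
blk=hi&(im.max(2)<70); print(np.round(P[blk],3).tolist())
bed=win&(im.min(2)>150)&(z>0.015)&(z<0.032);rect(bed,"bed")
c=cv2.resize(im[155:265,205:315],None,fx=5,fy=5,interpolation=cv2.INTER_CUBIC)
s=np.load("scene.npz"); c2=cv2.resize(s["im"][170:275,200:335],(708,550),interpolation=cv2.INTER_CUBIC)
cv2.imwrite("pics/c.png",c[:,:,::-1]);cv2.imwrite("pics/c2.png",c2[:,:,::-1])
E
```

```text
base 1593 [0.5683 0.1145] [0.3235 0.2924] 8.6 z [0.0143 0.0209 0.0279]
beam 752 [0.6059 0.1061] [0.0635 0.2602] 12.87 z [0.132  0.1384 0.1481]
book 513 [0.4937 0.0977] [0.0588 0.1453] 5.88 z [0.0434 0.0491 0.0548]
handle 278 [0.6062 0.1041] [0.0345 0.1479] 0.35 z [0.1942 0.2044 0.2129]
[[0.615, 0.037, 0.205], [0.612, 0.05, 0.209], [0.608, 0.05, 0.209], [0.607, 0.047, 0.2], [0.605, 0.04, 0.205], [0.605, 0.037, 0.206], [0.605, 0.17, 0.208], [0.604, 0.164, 0.21], [0.605, 0.161, 0.207], [0.603, 0.047, 0.203], [0.603, 0.044, 0.202], [0.604, 0.04, 0.196], [0.603, 0.174, 0.204], [0.6, 0.174, 0.201], [0.598, 0.161, 0.209], [0.595, 0.17, 0.208], [0.596, 0.168, 0.202], [0.595, 0.164, 0.209], [0.595, 0.161, 0.207], [0.596, 0.158, 0.202], [0.592, 0.17, 0.208], [0.593, 0.168, 0.202], [0.592, 0.164, 0.207], [0.592, 0.161, 0.204]]
bed 904 [0.5693 0.0993] [0.3115 0.2488] 8.49 z [0.0185 0.0249 0.0304]
```

View pics/c.png

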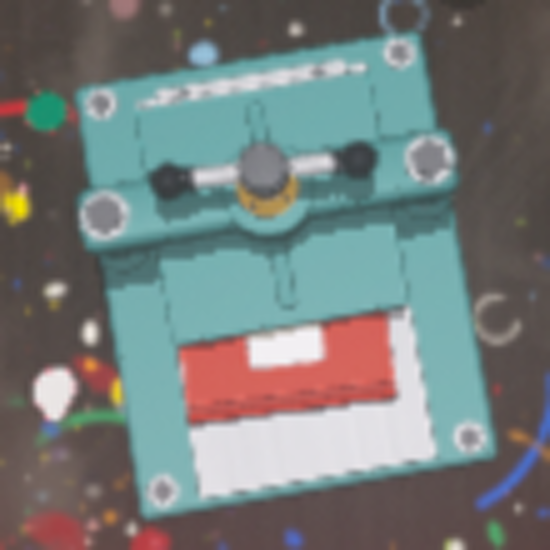

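View pics/c2.png

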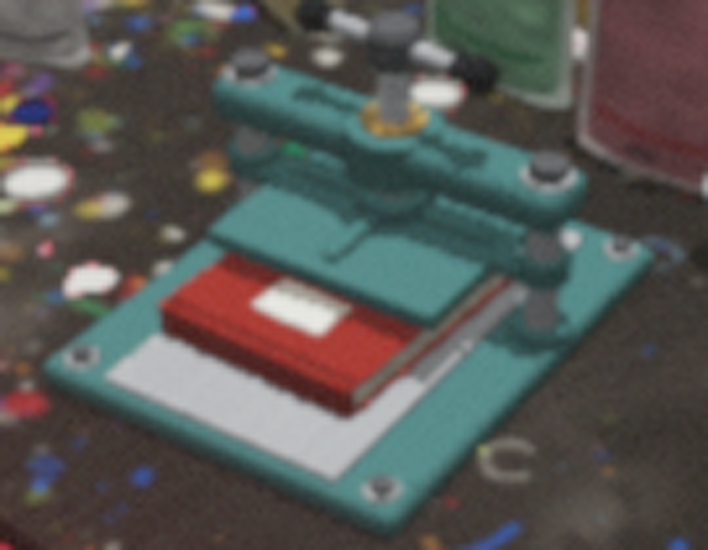

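The top crop shows nuts at (105,214) and (429,157), knobs at (171,180) and (358,158), bed front corners at (200,498) and (437,458), and the book's spine edge from about (188,418) to (396,397). The book is offset and slightly rotated on the bed. The scene crop confirms the platen is well above the book.

```bash
cat >> h.py <<'E'
def ray(c,u,v,z):
    f=210/np.tan(np.radians(c["vertical_fov"])/2); M=cv2.Rodrigues(np.array(c["rvec"],float))[0]
    o=-M.T@np.ravel(c["tvec"]); r=M.T@np.array([(u-c["cx"])/f,(v-c["cy"])/f,1.]); return o+r*(z-o[2])/r[2]
E
python3 - <<'E'
from h import *
c=bot.calibration("top"); g=lambda u,v,z:ray(c,205+(u+.5)/5-.5,155+(v+.5)/5-.5,z)
M=cv2.Rodrigues(np.array(c["rvec"],float))[0]; print("cam",-M.T@np.ravel(c["tvec"]))
n1,n2=g(105,214,.148),g(429,157,.148); o=(n1+n2)/2; d=n1-n2
yaw=np.arctan2(-d[0],d[1]); print("nuts",n1,n2,np.hypot(*d[:2]),"yaw",np.degrees(yaw))
b=[g(*p,.024) for p in((100,103),(399,52),(163,491),(469,437))]
for i,j in((0,1),(2,3)):
    e=b[i]-b[j]; print("bolts yaw",np.degrees(np.arctan2(-e[0],e[1])))
for i,j in((0,2),(1,3)):
    e=b[i]-b[j]; print("bolts yaw",np.degrees(np.arctan2(e[1],e[0])))
print("bolt mean",np.mean(b,0))
p=[g(200,498,.024),g(437,458,.024)]; print("bedfront",p,np.linalg.norm(p[0]-p[1]))
k=[g(171,180,.195),g(358,158,.195)];print("knobs",k,np.linalg.norm(k[0]-k[1]),"mid",(k[0]+k[1])/2)
def loc(q,o,yaw): D=q-o; return [D[0]*np.cos(yaw)+D[1]*np.sin(yaw),-D[0]*np.sin(yaw)+D[1]*np.cos(yaw)]
ax=o
print("origin nuts",o)
for nme,q in (("bedL",p[0]),("bedR",p[1]),("spineL",g(189,415,.044)),("spineR",g(396,394,.044)),("k1",k[0]),("k2",k[1])): print(nme,np.round(loc(q,ax,yaw),4),np.round(q,4))
# scene view nuts
s=bot.calibration("scene"); h=lambda u,v,z:ray(s,200+(u+.5)*135/708-.5,170+(v+.5)*105/550-.5,z)
n=[h(250,62,.148),h(549,165,.148)]; print("scene nuts",n,(n[0]+n[1])/2)
for nme,u,v,z in(("spineLtop",163,308,.048),("spineRtop",352,400,.048),("bedL",107,373,.024),("bedR",338,477,.024),("kL",316,13,.195),("kR",478,75,.195)):
    q=h(u,v,z);print(nme,np.round(q,4),np.round(loc(q,(n[0]+n[1])/2,yaw),4))
E
```

```text
cam [0.30634528 0.04493065 1.60923473]
nuts [0.58987347 0.21445691 0.148     ] [ 0.62331087 -0.00560282  0.148     ] 0.2225855896861274 yaw 8.639830470464457
bolts yaw 8.438444493964433
bolts yaw 8.404847022802993
bolts yaw 8.5788662297288
bolts yaw 8.302059980485767
bolt mean [0.5704683  0.09959364 0.024     ]
bedfront [array([0.40483474, 0.16223016, 0.024     ]), array([ 0.42872686, -0.00854503,  0.024     ])] 0.17243838979961304
knobs [array([0.60227359, 0.16562622, 0.195     ]), array([0.61370442, 0.04268648, 0.195     ])] 0.12347001419443238 mid [0.607989   0.10415635 0.195     ]
origin nuts [0.60659217 0.10442704 0.148     ]
bedL [-0.1908  0.0875] [0.4048 0.1622 0.024 ]
bedR [-0.1928 -0.085 ] [ 0.4287 -0.0085  0.024 ]
spineL [-0.1328  0.0842] [0.4627 0.1677 0.044 ]
spineR [-0.1442 -0.0636] [0.4736 0.0199 0.044 ]
k1 [0.0049 0.0612] [0.6023 0.1656 0.195 ]
k2 [-0.0022 -0.0621] [0.6137 0.0427 0.195 ]
scene nuts [array([0.58418471, 0.21034081, 0.148     ]), array([ 0.61736631, -0.00979447,  0.148     ])] [0.60077551 0.10027317 0.148     ]
spineLtop [0.4523 0.1591 0.048 ] [-0.138   0.0805]
spineRtop [0.4644 0.0108 0.048 ] [-0.1483 -0.0679]
bedL [0.4049 0.1603 0.024 ] [-0.1847  0.0888]
bedR [ 0.4291 -0.0106  0.024 ] [-0.1864 -0.0838]
kL [0.5989 0.1645 0.195 ] [0.0078 0.0638]
kR [0.6083 0.0399 0.195 ] [-0.0016 -0.0609]
```

Request:
servo_tool([
  [[0,0,0],[0,0,-0.755]],
  [[0,0,0],[0,0,-0.755]],
  [[0,0,0],[0,0,-0.755]],
  [[0,0,0],[0,0,-0.755]],
  [[0,0,0],[0,0,-0.755]],
], grip=-1)

```text
time: 0.72
tcp_pos: [0.2428, 0.5487, 0.4041]
tool_rot: [0.0, 0.997, 0.077, -0.0]
force: [0.5, 0.2, -0.2]
opening: -0.001
grasp_force: 0.0
```

Request:
servo_tool([
  [[0.24,0.99,0],[0,0,0]],
  [[0.24,0.99,0],[0,0,0]],
  [[0.24,0.99,0],[0,0,0]],
  [[0.24,0.99,0],[0,0,0]],
  [[0.24,0.99,0],[0,0,0]],
])

```text
time: 1.35
tcp_pos: [0.2912, 0.4299, 0.4042]
tool_rot: [0.0, 0.997, 0.075, -0.0]
force: [-0.6, 0.7, 0.9]
opening: 0.001
grasp_force: 0.0
```

Request:
servo_tool([
  [[0.24,0.99,0],[0,0,0]],
  [[0.24,0.99,0],[0,0,0]],
  [[0.24,0.99,0],[0,0,0]],
  [[0.24,0.99,0],[0,0,0]],
  [[0.24,0.99,0],[0,0,0]],
])

```text
time: 1.98
tcp_pos: [0.3396, 0.3112, 0.4047]
tool_rot: [-0.0, 0.997, 0.075, 0.0]
force: [-0.3, -0.0, 0.1]
opening: 0.001
grasp_force: 0.0
```

Request:
servo_tool([
  [[0.24,0.99,0],[0,0,0]],
  [[0.24,0.99,0],[0,0,0]],
  [[0.24,0.99,0],[0,0,0]],
  [[0.24,0.99,0],[0,0,0]],
  [[0.24,0.99,0],[0,0,0]],
])

```text
time: 2.6
tcp_pos: [0.3874, 0.1933, 0.4048]
tool_rot: [-0.0, 0.997, 0.075, 0.0]
force: [0.4, 0.4, -0.1]
opening: -0.005
grasp_force: 0.0
```

Request:
servo_tool([
  [[0.24,0.99,0],[0,0,0]],
  [[0.24,0.99,0],[0,0,0]],
  [[0.24,0.99,0],[0,0,0]],
  [[0.24,0.99,0],[0,0,0]],
  [[0.24,0.99,0],[0,0,0]],
])

```text
time: 3.22
tcp_pos: [0.4353, 0.0754, 0.4048]
tool_rot: [-0.0, 0.997, 0.075, 0.0]
force: [-0.5, -1.1, -0.4]
opening: -0.004
grasp_force: 0.0
```

```bash
python3 - <<'E'
from h import *
c,s,im,d=cam("wrist"); print(c); cv2.imwrite("pics/w1.png",im[:,:,::-1]); np.savez("w1.npz",im=im,d=d,p=s["tcp_pos"],q=s["tool_rot"])
E
```

```text
{'vertical_fov': 65.70646984690485, 'cx': 281.14114580540024, 'cy': 211.42659036517685, 'T_tool_cam': array([[-4.84856634e-04, -9.63602690e-01, -2.67338029e-01,
         6.72394643e-02],
       [ 9.99999791e-01, -3.52750259e-04, -5.42180380e-04,
         7.42268774e-05],
       [ 4.28142913e-04, -2.67338236e-01,  9.63602659e-01,
         3.01410926e-02],
       [ 0.00000000e+00,  0.00000000e+00,  0.00000000e+00,
         1.00000000e+00]])}
```

View pics/w1.png

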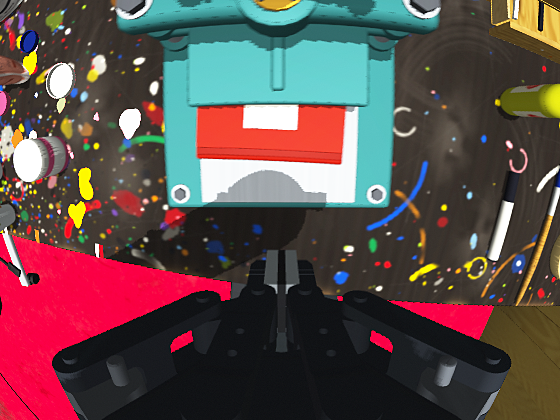

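The wrist view shows the book (red, spine from (197,157) to (342,162)), the bed in front of it, and the shut fingertips at about (248-315,250).

```bash
cat >> h.py <<'E'
def wrays(c,u,v):
    f=210/np.tan(np.radians(c["vertical_fov"])/2); x=u-c["cx"]; y=v-c["cy"]; r=np.hypot(x,y)+1e-9; t=r/f
    return np.stack([np.tan(t)*x/r,np.tan(t)*y/r,np.ones_like(r)],-1)
def wcloud(c,d):
    v,u=np.mgrid[:420,:560].astype(float); T=c["T_tool_cam"]
    return (wrays(c,u,v)*d[...,None])@T[:3,:3].T+T[:3,3]
def toworld(p,pos,q): return R.from_quat(np.roll(q,-1)).apply(p)+pos
O=np.array([.607,.104,0]); YAW=np.radians(8.5)
def local(P): return (P-O)@R.from_euler("z",YAW).as_matrix()
E
python3 - <<'E'
from h import *
c=bot.calibration("wrist"); w=np.load("w1.npz"); T=wcloud(c,w["d"]); dark=(w["d"]>0)
for lo in range(60,185,10):
    m=dark&(T[...,2]>lo/1e3)&(T[...,2]<lo/1e3+.01)&(np.abs(T[...,0])<.05)
    if m.sum()>5: print(lo,m.sum(),"x",np.round(T[m][:,0].min(),4),np.round(T[m][:,0].max(),4),"y",np.round(T[m][:,1].min(),4),np.round(T[m][:,1].max(),4))
pos,q=w["p"],w["q"]; W=toworld(T.reshape(-1,3),pos,q).reshape(420,560,3); L=local(W)
im=w["im"]; hsv=cv2.cvtColor(im,cv2.COLOR_RGB2HSV)
win=np.zeros((420,560),bool);win[90:170,190:350]=1
red=win&((hsv[...,0]<8)|(hsv[...,0]>172))&(hsv[...,1]>150)
# lower edge of red per column -> spine bottom z=.024+; 
us=np.arange(202,338,4); vs=np.array([np.nonzero(red[:,u])[0].max() for u in us])
r=wrays(c,us.astype(float),vs+.5)@c["T_tool_cam"][:3,:3].T; r=R.from_quat(np.roll(q,-1)).apply(r); o=toworld(c["T_tool_cam"][:3,3],pos,q)
p=local(o+r*((.024-o[2])/r[:,2])[:,None]); k=np.polyfit(p[:,1],p[:,0],1); print("spine local x at y=0",k[1],"slope deg",np.degrees(np.arctan(k[0])),"y ends",p[[0,-1]])
teal=(hsv[...,0]>78)&(hsv[...,0]<100)&(hsv[...,1]>70)
pl=teal&(W[...,2]>.065)&(W[...,2]<.085); l=L[pl]; print("platen",np.median(l[:,2]),l.min(0),np.percentile(l,2,0),np.percentile(l,98,0))
bd=(im.min(2)>150)&(L[...,2]>.015)&(L[...,2]<.035)&win; bd[160:215,195:350]|=((np.abs(L[...,2]-.024)<.008)&~teal)[160:215,195:350]; l=L[bd]; print("bed",np.percentile(l,1,0),np.percentile(l,99,0),np.median(l[:,2]))
E
```

```text
60 832 x 0.0089 0.0207 y -0.0384 0.0396
70 11924 x -0.0094 0.021 y -0.0592 0.0591
80 11510 x -0.0083 0.0194 y -0.062 0.0617
90 8412 x -0.0082 0.018 y -0.0599 0.0587
100 5359 x -0.0088 0.0181 y -0.0511 0.0508
110 5260 x -0.0091 0.0139 y -0.0441 0.0435
120 2843 x -0.013 0.0141 y -0.0358 0.0353
130 893 x -0.0115 0.013 y -0.0194 0.0206
140 665 x 0.0058 0.0117 y -0.0139 0.0137
150 607 x 0.0058 0.0118 y -0.0138 0.0136
160 369 x 0.0061 0.0114 y -0.0133 0.0132
spine local x at y=0 -0.14683396699250947 slope deg 2.7212317968214856 y ends [[-0.14249054  0.08435464  0.024     ]
 [-0.14968987 -0.06045204  0.024     ]]
platen 0.0748842038075947 [-0.0887505  -0.12123586  0.06520899] [-0.08690582 -0.08388716  0.07285623] [-0.01317874  0.08674699  0.08193485]
bed [-0.1929947  -0.07683706  0.02284743] [-0.10333505  0.08546656  0.02643868] 0.02470091270427388
```

Request:
servo_tool([
  [[0,0,1],[0,0,0]],
  [[0,0,1],[0,0,0]],
  [[0,0,1],[0,0,0]],
  [[0,0,1],[0,0,0]],
  [[0,0,1],[0,0,0]],
])

```text
time: 3.9
tcp_pos: [0.435, 0.0764, 0.2789]
tool_rot: [-0.0, 0.997, 0.075, 0.0]
force: [0.1, -0.0, 0.1]
opening: 0.004
grasp_force: 0.0
```

Request:
servo_tool([
  [[0,0,1],[0,0,0]],
  [[0,0,1],[0,0,0]],
  [[0,0,0.6],[0,0,0]],
  [[0,0,0.3],[0,0,0]],
  [[0,0,0.1],[0,0,0]],
])

```text
time: 4.53
tcp_pos: [0.4354, 0.077, 0.205]
tool_rot: [0.0, 0.997, 0.075, 0.0]
force: [0.6, 0.1, 0.9]
opening: -0.0
grasp_force: 0.0
```

Request:
servo_tool([
  [[0.2,0,0],[0,0,0]],
  [[0.2,0,0],[0,0,0]],
  [[0.2,0,0],[0,0,0]],
  [[0.2,0,0],[0,0,0]],
  [[0.2,0,0],[0,0,0]],
])

```text
time: 5.15
tcp_pos: [0.4601, 0.0806, 0.2047]
tool_rot: [0.0, 0.997, 0.075, -0.001]
force: [-3.4, -1.1, 3.1]
opening: 0.007
grasp_force: 2.2
```

Request:
servo_tool([
  [[0.2,0,0],[0,0,0]],
  [[0.2,0,0],[0,0,0]],
  [[0.2,0,0],[0,0,0]],
  [[0.2,0,0],[0,0,0]],
  [[0.2,0,0],[0,0,0]],
])

```text
time: 5.78
tcp_pos: [0.485, 0.0845, 0.2047]
tool_rot: [0.0, 0.997, 0.075, -0.0]
force: [-4.7, -0.8, 3.1]
opening: 0.001
grasp_force: 2.0
```

Request:
servo_tool([
  [[0.08,0,0],[0,0,0]],
  [[0.08,0,0],[0,0,0]],
  [[0.08,0,0],[0,0,0]],
  [[0.08,0,0],[0,0,0]],
  [[0.08,0,0],[0,0,0]],
])

```text
time: 6.4
tcp_pos: [0.4946, 0.086, 0.2046]
tool_rot: [0.0, 0.997, 0.075, -0.0]
force: [-4.7, -0.9, 2.0]
opening: -0.001
grasp_force: 1.8
```

```bash
cat > look.py <<'E'
from h import *
import sys
c,s,im,d=cam("wrist"); pos,q=s["tcp_pos"],s["tool_rot"]; cv2.imwrite(f"pics/{sys.argv[1]}.png",im[:,:,::-1])
L=local(toworld(wcloud(c,d).reshape(-1,3),pos,q)).reshape(420,560,3)
hsv=cv2.cvtColor(im,cv2.COLOR_RGB2HSV); red=((hsv[...,0]<8)|(hsv[...,0]>172))&(hsv[...,1]>150)&(L[...,2]>.042)&(L[...,2]<.054)&(d>0)&(L[...,0]>-.16)&(L[...,0]<.0)&(abs(L[...,1])<.11)
l=L[red]; print("tcp local",local(pos),"force",s["force"])
ys=np.arange(-.07,.08,.01); e=np.array([[y,l[abs(l[:,1]-y)<.005][:,0].min()] for y in ys if (abs(l[:,1]-y)<.005).sum()>5])
k=np.polyfit(e[:,0],e[:,1],1); print("spine",np.round(e[:,1],4),"deg",np.degrees(np.arctan(k[0])),k[1],"y",np.percentile(l[:,1],[1,99]))
E
python3 look.py w2
```

```text
tcp local [-0.11378357 -0.00123351  0.20460319] force [-4.68343511 -0.85248187  2.01340482]
spine [-0.1027 -0.1028 -0.1025 -0.1027 -0.1026 -0.1024 -0.1026 -0.1026 -0.1028
 -0.1025 -0.1023 -0.1028 -0.1025 -0.1023 -0.1022] deg 0.12661610223507683 -0.1025712607741217 y [-0.06076267  0.08311502]
```

Request:
servo_tool([
  [[0.03,0,0],[0,0,0]],
  [[0.03,0,0],[0,0,0]],
  [[0.03,0,0],[0,0,0]],
  [[0.03,0,0],[0,0,0]],
  [[0.02,0,0],[0,0,0]],
])

```text
time: 7.08
tcp_pos: [0.4981, 0.0865, 0.2046]
tool_rot: [0.0, 0.997, 0.075, -0.0]
force: [-3.0, -0.7, 0.9]
opening: 0.002
grasp_force: 1.5
```

Request:
servo_tool([
  [[0.02,0,0],[0,0,0]],
  [[0.02,0,0],[0,0,0]],
  [[0,0,0],[0,0,0]],
  [[0,0,0],[0,0,0]],
  [[0,0,0],[0,0,0]],
])

```text
time: 7.7
tcp_pos: [0.4986, 0.0865, 0.2046]
tool_rot: [0.0, 0.997, 0.075, -0.001]
force: [-6.4, -0.3, 3.5]
opening: 0.003
grasp_force: 3.5
```

Request:
servo_tool([
  [[0.02,0,0],[0,0,0]],
  [[0.02,0,0],[0,0,0]],
  [[0.02,0,0],[0,0,0]],
  [[0,0,0],[0,0,0]],
  [[0,0,0],[0,0,0]],
])

```text
time: 8.32
tcp_pos: [0.4992, 0.0867, 0.2046]
tool_rot: [0.0, 0.997, 0.075, -0.003]
force: [-15.0, -0.5, 9.2]
opening: 0.003
grasp_force: 7.7
```

```bash
python3 look.py w3
```

```text
tcp local [-0.10913817 -0.00119235  0.20462807] force [-15.04170233  -0.45667024   9.1798943 ]Traceback (most recent call last):
  File "look.py", line 8, in <module>
    k=np.polyfit(e[:,0],e[:,1],1); print("spine",np.round(e[:,1],4),"deg",np.degrees(np.arctan(k[0])),k[1],"y",np.percentile(l[:,1],[1,99]))
                 ~^^^^^
IndexError: too many indices for array: array is 1-dimensional, but 2 were indexed
```

Request:
servo_tool([
  [[-0.1,0,0],[0,0,0]],
  [[-0.5,0,0],[0,0,0]],
  [[-1,0,0],[0,0,0]],
  [[-0.8,0,0],[0,0,0]],
  [[0,0,0],[0,0,0]],
])

```text
time: 9.0
tcp_pos: [0.4405, 0.0779, 0.2052]
tool_rot: [-0.001, 0.997, 0.075, 0.001]
force: [0.9, -0.5, -0.4]
opening: 0.0
grasp_force: 0.0
```

Request:
servo_tool([
  [[0,0,-1],[0,0,0]],
  [[0,0,-1],[0,0,0]],
  [[0,0,-1],[0,0,0]],
  [[0,0,-1],[0,0,0]],
  [[0,0,0],[0,0,0]],
])

```text
time: 9.62
tcp_pos: [0.442, 0.0782, 0.3071]
tool_rot: [-0.001, 0.997, 0.075, 0.002]
force: [0.1, -0.0, -0.4]
opening: 0.001
grasp_force: 0.0
```

```bash
sed -i 's/>5\])/>1])/' look.py; python3 look.py w4
```

```text
tcp local [-0.16699739 -0.00117249  0.3071423 ] force [ 0.0834473  -0.01960601 -0.4064712 ]
spine [-0.0992 -0.0993 -0.0992 -0.0993 -0.0988 -0.0989 -0.0989 -0.0989 -0.0988
 -0.0993 -0.0992 -0.0994 -0.0992 -0.0994 -0.0993] deg -0.07473034912013599 -0.09912949216836041 y [-0.06135616  0.08453922]
```

View pics/w4.png

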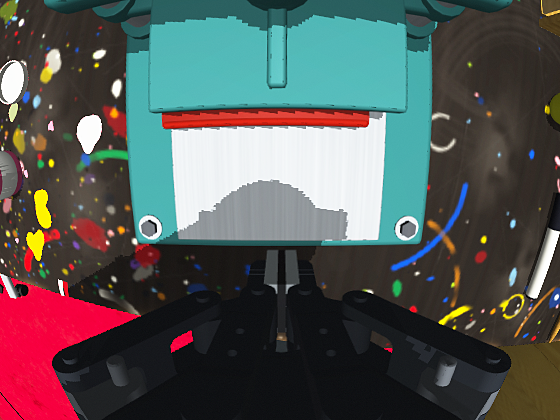

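The view shows the spine (163-368, 120) parallel to the platen edge, about 11-12 mm in front of it: the book is home and square. Next I'll raise the tool and measure the handle.

Request:
servo_tool([
  [[0,0,-1],[0,0,0]],
  [[0,0,-1],[0,0,0]],
  [[0,0,-1],[0,0,0]],
  [[0,0,-0.9],[0,0,0]],
  [[0,0,0],[0,0,0]],
])

```text
time: 10.3
tcp_pos: [0.4415, 0.078, 0.403]
tool_rot: [-0.0, 0.997, 0.075, 0.001]
force: [1.0, 0.3, -0.3]
opening: 0.004
grasp_force: 0.0
```

Request:
servo_tool([
  [[0.5,0,0],[0,0,0]],
  [[0.5,0,0],[0,0,0]],
  [[0.5,0,0],[0,0,0]],
  [[0.5,0,0],[0,0,0]],
  [[0,0,0],[0,0,0]],
])

```text
time: 10.92
tcp_pos: [0.4915, 0.0855, 0.4015]
tool_rot: [0.0, 0.997, 0.074, -0.001]
force: [-0.1, -0.2, -0.4]
opening: -0.004
grasp_force: 0.0
```

```bash
cat > hand.py <<'E'
from h import *
import sys
c,s,im,d=cam("wrist"); pos,q=s["tcp_pos"],s["tool_rot"]; cv2.imwrite(f"pics/{sys.argv[1]}.png",im[:,:,::-1])
L=local(toworld(wcloud(c,d).reshape(-1,3),pos,q)).reshape(420,560,3); v=np.mgrid[:420,:560][0]
T=wcloud(c,d); g=(T[...,2]<.18)&(abs(T[...,0])<.025)&(abs(T[...,1])<.07)
near=(d>0)&~g&(np.hypot(L[...,0],L[...,1])<.08)
hub=near&(np.hypot(L[...,0],L[...,1])<.025)&(L[...,2]>.18); print("tcp",local(pos),"hub top z",np.percentile(L[hub][:,2],[50,80,95]) if hub.any() else None)
bar=near&(L[...,2]>.17)&(L[...,2]<.225); r=np.hypot(L[...,0],L[...,1]); bl=bar&(im.max(2)<80)&(r>.045)
n,lab=cv2.connectedComponents(bl.astype(np.uint8))
for i in range(1,n):
    m=lab==i
    if m.sum()>30: print("knob",m.sum(),np.round(L[m].mean(0),4),"ztop",np.round(L[m][:,2].max(),4))
nut=(np.hypot(L[...,0],abs(L[...,1])-.112)<.008)&(d>0)&(L[...,2]>.1); print("nut z",np.percentile(L[nut][:,2],80) if nut.any() else None)
E
python3 hand.py w5
```

```text
tcp [-0.11700042 -0.0012514   0.401454  ] hub top z [0.20933258 0.2105092  0.21125488]
knob 1629 [-2.000e-04  6.000e-02  2.029e-01] ztop 0.2089
knob 1645 [-0.0071 -0.057   0.203 ] ztop 0.2086
nut z 0.14927000711267227
```

View pics/w5.png

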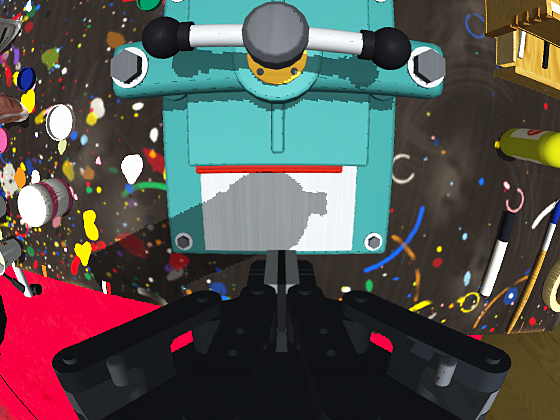

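The handle knobs show at (168,37) and (384,47). The hub top height gives a bar height of about 193.5 mm, so handle ≈ 1.6 rad with its zero along press x. I'll move in beside the left arm on the near side.

Request:
servo_tool([
  [[0.77,-0.35,0],[0,0,0]],
  [[0.77,-0.35,0],[0,0,0]],
  [[0.77,-0.35,0],[0,0,0]],
  [[0.77,-0.35,0],[0,0,0]],
  [[0,0,0],[0,0,0]],
])

```text
time: 11.6
tcp_pos: [0.5619, 0.132, 0.4015]
tool_rot: [0.0, 0.997, 0.075, -0.001]
force: [-1.1, -1.1, -0.3]
opening: -0.002
grasp_force: 0.0
```

Request:
servo_tool([
  [[0,0,0.6],[0,0,0]],
  [[0,0,0.6],[0,0,0]],
  [[0,0,0.6],[0,0,0]],
  [[0,0,0.38],[0,0,0]],
  [[0,0,0],[0,0,0]],
])

```text
time: 12.22
tcp_pos: [0.5614, 0.1313, 0.3467]
tool_rot: [0.0, 0.997, 0.075, -0.001]
force: [-0.3, 0.1, -0.2]
opening: 0.0
grasp_force: 0.0
```

```bash
cat > plan.py <<'E'
from h import *
import sys
# plan: rows from present local pos along circle R; args: list end alphas step
a1,st=map(float,sys.argv[1:3]); s=bot.sense(); p=local(s["tcp_pos"]); Rr=.042
y=2*np.arctan2(s["tool_rot"][2],s["tool_rot"][1]); dy=y-YAW
a0=np.arctan2(p[0],p[1]); a1=a1+2*np.pi*round(-0)  
a0+=2*np.pi*np.round((float(sys.argv[3])-a0)/(2*np.pi))
print("p",p,"alpha",a0,"R",np.hypot(*p[:2]),"force",s["force"],"tool yaw",y, "q6",s["q"][5])
al=np.arange(a0,a1+1e-6,st)[1:]; prev=p
for a in al:
    th=a+1.57+.5; z=.197-.014*th/(2*np.pi)-.0195+.173
    t=np.array([Rr*np.sin(a),Rr*np.cos(a),z]); D=(t-prev)/.025; prev=t
    print(round(a,2),[round(D[0]*np.cos(dy)+D[1]*np.sin(dy),2),round(-(-D[0]*np.sin(dy)+D[1]*np.cos(dy)),2),round(-D[2],3)])
E
python3 plan.py 5.3 0.2 -0.75
```

```text
p [-0.04110436  0.03376961  0.34669146] alpha -0.8830478272498046 R 0.05319732187724045 force [-0.30248843  0.06810397 -0.19077374] tool yaw 0.1494386330176602 q6 1.1426247820747146
-0.68 [np.float64(0.58), np.float64(0.05), np.float64(-0.029)]
-0.48 [np.float64(0.28), np.float64(-0.18), np.float64(0.018)]
-0.28 [np.float64(0.31), np.float64(-0.13), np.float64(0.018)]
-0.08 [np.float64(0.33), np.float64(-0.06), np.float64(0.018)]
0.12 [np.float64(0.34), np.float64(0.01), np.float64(0.018)]
0.32 [np.float64(0.33), np.float64(0.07), np.float64(0.018)]
0.52 [np.float64(0.31), np.float64(0.14), np.float64(0.018)]
0.72 [np.float64(0.27), np.float64(0.19), np.float64(0.018)]
0.92 [np.float64(0.23), np.float64(0.24), np.float64(0.018)]
1.12 [np.float64(0.18), np.float64(0.29), np.float64(0.018)]
1.32 [np.float64(0.12), np.float64(0.31), np.float64(0.018)]
1.52 [np.float64(0.05), np.float64(0.33), np.float64(0.018)]
1.72 [np.float64(-0.02), np.float64(0.34), np.float64(0.018)]
1.92 [np.float64(-0.08), np.float64(0.33), np.float64(0.018)]
2.12 [np.float64(-0.15), np.float64(0.3), np.float64(0
[... 239 characters left out ...]
loat64(0.018)]
3.12 [np.float64(-0.33), np.float64(0.04), np.float64(0.018)]
3.32 [np.float64(-0.33), np.float64(-0.03), np.float64(0.018)]
3.52 [np.float64(-0.32), np.float64(-0.09), np.float64(0.018)]
3.72 [np.float64(-0.3), np.float64(-0.15), np.float64(0.018)]
3.92 [np.float64(-0.26), np.float64(-0.21), np.float64(0.018)]
4.12 [np.float64(-0.21), np.float64(-0.26), np.float64(0.018)]
4.32 [np.float64(-0.16), np.float64(-0.3), np.float64(0.018)]
4.52 [np.float64(-0.1), np.float64(-0.32), np.float64(0.018)]
4.72 [np.float64(-0.03), np.float64(-0.33), np.float64(0.018)]
4.92 [np.float64(0.04), np.float64(-0.33), np.float64(0.018)]
5.12 [np.float64(0.1), np.float64(-0.32), np.float64(0.018)]
```

Request:
servo_tool([
  [[0.5,0,0],[0,0,0]],
  [[0.3,-0.12,0],[0,0,0]],
  [[0.32,-0.13,0],[0,0,0]],
  [[0.33,-0.06,0.02],[0,0,0]],
  [[0.34,0.01,0.02],[0,0,0]],
])

```text
time: 12.85
tcp_pos: [0.6046, 0.1455, 0.3463]
tool_rot: [0.001, 0.997, 0.075, -0.002]
force: [-7.6, -1.7, -0.0]
opening: 0.001
grasp_force: 3.1
```

Request:
servo_tool([
  [[0.33,0.07,0.02],[0,0,0]],
  [[0.31,0.14,0.02],[0,0,0]],
  [[0.27,0.19,0.02],[0,0,0]],
  [[0.23,0.24,0.02],[0,0,0]],
  [[0.18,0.29,0.02],[0,0,0]],
])

```text
time: 13.48
tcp_pos: [0.6409, 0.1286, 0.3435]
tool_rot: [-0.001, 0.997, 0.075, -0.001]
force: [-3.5, 5.0, 0.4]
opening: -0.002
grasp_force: 2.7
```

```bash
python3 plan.py 2.4 0.2 0.9; python3 hand.py w6
```

```text
p [0.03720816 0.01933538 0.34352987] alpha 1.091549263082455 R 0.04193213859687808 force [-3.45309086  4.98134803  0.37013373] tool yaw 0.15055923677593114 q6 1.218731540199373
1.29 [np.float64(0.13), np.float64(0.31), np.float64(0.021)]
1.49 [np.float64(0.06), np.float64(0.33), np.float64(0.018)]
1.69 [np.float64(-0.01), np.float64(0.34), np.float64(0.018)]
1.89 [np.float64(-0.07), np.float64(0.33), np.float64(0.018)]
2.09 [np.float64(-0.14), np.float64(0.31), np.float64(0.018)]
2.29 [np.float64(-0.2), np.float64(0.27), np.float64(0.018)]
tcp [0.03720816 0.01933538 0.34352987] hub top z [0.18968403 0.19389781 0.19619212]
knob 1932 [ 0.0678 -0.0005  0.199 ] ztop 0.2051
nut z 0.14924476079834637
```

Request:
servo_tool([
  [[0.13,0.31,0.02],[0,0,0]],
  [[0.06,0.33,0.02],[0,0,0]],
  [[-0.01,0.34,0.02],[0,0,0]],
  [[-0.07,0.33,0.02],[0,0,0]],
  [[-0.14,0.31,0.02],[0,0,0]],
])

```text
time: 14.15
tcp_pos: [0.6465, 0.0882, 0.3414]
tool_rot: [-0.001, 0.997, 0.075, 0.0]
force: [1.2, 4.4, 0.1]
opening: 0.0
grasp_force: 1.9
```

Request:
servo_tool([
  [[-0.2,0.27,0.02],[0,0,0]],
  [[-0.25,0.22,0.02],[0,0,0]],
  [[-0.29,0.17,0.02],[0,0,0]],
  [[-0.32,0.12,0.02],[0,0,0]],
  [[-0.33,0.05,0.02],[0,0,0]],
])

```text
time: 14.78
tcp_pos: [0.6148, 0.0611, 0.3401]
tool_rot: [0.0, 0.997, 0.074, 0.001]
force: [4.8, 1.9, 0.8]
opening: -0.001
grasp_force: 2.2
```

```bash
python3 plan.py 5.3 0.2 3.1; python3 hand.py w7
```

```text
p [ 0.00137558 -0.04355244  0.34010174] alpha 3.1100187408881923 R 0.043574161694218676 force [4.76515007 1.85476719 0.76932617] tool yaw 0.14911042416671116 q6 1.2966499919737697
3.31 [np.float64(-0.34), np.float64(-0.09), np.float64(0.064)]
3.51 [np.float64(-0.32), np.float64(-0.09), np.float64(0.018)]
3.71 [np.float64(-0.3), np.float64(-0.15), np.float64(0.018)]
3.91 [np.float64(-0.26), np.float64(-0.21), np.float64(0.018)]
4.11 [np.float64(-0.22), np.float64(-0.26), np.float64(0.018)]
4.31 [np.float64(-0.16), np.float64(-0.29), np.float64(0.018)]
4.51 [np.float64(-0.1), np.float64(-0.32), np.float64(0.018)]
4.71 [np.float64(-0.03), np.float64(-0.33), np.float64(0.018)]
4.91 [np.float64(0.03), np.float64(-0.33), np.float64(0.018)]
5.11 [np.float64(0.1), np.float64(-0.32), np.float64(0.018)]
tcp [ 0.00137558 -0.04355244  0.34010174] hub top z None
knob 1933 [0.0218 0.054  0.1948] ztop 0.201
nut z 0.14926757636341587
```

Request:
servo_tool([
  [[-0.34,-0.07,0.05],[0,0,0]],
  [[-0.32,-0.09,0.02],[0,0,0]],
  [[-0.3,-0.15,0.02],[0,0,0]],
  [[-0.26,-0.21,0.02],[0,0,0]],
  [[-0.22,-0.26,0.02],[0,0,0]],
])

```text
time: 15.45
tcp_pos: [0.5763, 0.0742, 0.3372]
tool_rot: [0.001, 0.997, 0.074, 0.001]
force: [4.9, -2.1, 1.6]
opening: 0.003
grasp_force: 2.1
```

Request:
servo_tool([
  [[-0.16,-0.29,0.02],[0,0,0]],
  [[-0.1,-0.32,0.02],[0,0,0]],
  [[-0.03,-0.33,0.02],[0,0,0]],
  [[0.03,-0.33,0.02],[0,0,0]],
  [[0,0,0],[0,0,0]],
])

```text
time: 16.08
tcp_pos: [0.5648, 0.1049, 0.3341]
tool_rot: [0.001, 0.997, 0.074, -0.001]
force: [0.2, -3.7, 0.3]
opening: -0.002
grasp_force: 1.7
```

```bash
python3 plan.py 5.8 0.1 4.9; python3 hand.py w8
```

```text
p [-0.04156227  0.00713823  0.33408452] alpha 4.8824773123512575 R 0.042170799370531094 force [ 0.22283895 -3.71018828  0.32833541] tool yaw 0.1488993668826707 q6 1.1862383454823047
4.98 [np.float64(0.04), np.float64(-0.16), np.float64(-0.028)]
5.08 [np.float64(0.05), np.float64(-0.16), np.float64(0.009)]
5.18 [np.float64(0.07), np.float64(-0.15), np.float64(0.009)]
5.28 [np.float64(0.08), np.float64(-0.15), np.float64(0.009)]
5.38 [np.float64(0.1), np.float64(-0.14), np.float64(0.009)]
5.48 [np.float64(0.11), np.float64(-0.13), np.float64(0.009)]
5.58 [np.float64(0.12), np.float64(-0.11), np.float64(0.009)]
5.68 [np.float64(0.13), np.float64(-0.1), np.float64(0.009)]
5.78 [np.float64(0.14), np.float64(-0.09), np.float64(0.009)]
tcp [-0.04156227  0.00713823  0.33408452] hub top z [0.19795018 0.19878693 0.199421  ]
knob 3427 [ 0.0465 -0.0326  0.1916] ztop 0.197
nut z 0.14925477380283636
```

Request:
servo_tool([
  [[0.04,-0.16,0],[0,0,0]],
  [[0.05,-0.16,0],[0,0,0]],
  [[0.07,-0.15,0],[0,0,0]],
  [[0.08,-0.15,0.01],[0,0,0]],
  [[0.1,-0.14,0.01],[0,0,0]],
])

```text
time: 16.75
tcp_pos: [0.5704, 0.1247, 0.333]
tool_rot: [0.001, 0.997, 0.074, -0.002]
force: [-2.4, -7.3, -0.7]
opening: 0.002
grasp_force: 3.0
```

Request:
servo_tool([
  [[0.11,-0.13,0.01],[0,0,0]],
  [[0.12,-0.11,0.01],[0,0,0]],
  [[0,0,0],[0,0,0]],
  [[0,0,0],[0,0,0]],
  [[0,0,0],[0,0,0]],
])

```text
time: 17.38
tcp_pos: [0.5749, 0.1315, 0.3321]
tool_rot: [0.001, 0.997, 0.074, -0.002]
force: [-2.8, -5.5, -0.9]
opening: -0.001
grasp_force: 2.6
```

```bash
python3 plan.py 5.8 0.1 5.6; python3 hand.py w9
```

```text
p [-0.02763356  0.0319633   0.33211411] alpha 5.5703103272310965 R 0.04225241082394015 force [-2.80098551 -5.4644444  -0.87668953] tool yaw 0.1484094255015723 q6 1.1544632179154193
5.67 [np.float64(0.14), np.float64(-0.1), np.float64(-0.046)]
5.77 [np.float64(0.14), np.float64(-0.09), np.float64(0.009)]
tcp [-0.02763356  0.0319633   0.33211411] hub top z [0.19597072 0.19732585 0.19800922]
knob 2332 [ 0.0177 -0.0531  0.1896] ztop 0.1957
nut z 0.14922873728596614
```

Request:
servo_tool([
  [[0,0,0],[0,0,0]],
  [[0,0,0],[0,0,0]],
  [[0.08,-0.06,0],[0,0,0]],
  [[0.1,-0.07,0],[0,0,0]],
  [[0.11,-0.07,0],[0,0,0]],
])

```text
time: 18.05
tcp_pos: [0.581, 0.1374, 0.3315]
tool_rot: [0.002, 0.997, 0.074, -0.003]
force: [-7.1, -7.2, -2.0]
opening: -0.003
grasp_force: 3.7
```

```bash
python3 hand.py w10; python3 -c "
from h import *
s=bot.sense();print(s['force'],s['torque'])"
```

```text
tcp [-0.0207443   0.03683936  0.33151076] hub top z [0.19426698 0.1966427  0.1973679 ]
knob 2062 [ 0.0074 -0.0553  0.1889] ztop 0.1955
knob 236 [0.0041 0.0644 0.1839] ztop 0.1891
nut z 0.14921190768539724
[-6.51178412 -6.01320217 -1.01681108] [-1.91619908  1.86100493 -0.04385251]
```

Request:
servo_tool([
  [[-0.3,0.05,0],[0,0,0]],
  [[-0.5,0,0],[0,0,0]],
  [[-0.5,0,0],[0,0,0]],
  [[0,0,-0.5],[0,0,0]],
  [[0,0,-1],[0,0,0]],
])

```text
time: 18.73
tcp_pos: [0.5496, 0.1328, 0.371]
tool_rot: [0.0, 0.997, 0.075, -0.0]
force: [-0.1, -0.9, 0.0]
opening: -0.003
grasp_force: 0.0
```

Request:
servo_tool([
  [[0,0,-1],[0,0,0]],
  [[0,0,-1],[0,0,0]],
  [[-1,0.5,0],[0,0,0]],
  [[-1,0.5,0],[0,0,0]],
  [[-1,0.4,0],[0,0,0]],
])

```text
time: 19.35
tcp_pos: [0.4803, 0.0864, 0.4217]
tool_rot: [-0.0, 0.997, 0.075, 0.001]
force: [-0.4, 0.3, -0.5]
opening: 0.001
grasp_force: 0.0
```

```bash
python3 hand.py w11; python3 look.py w12
```

```text
tcp [-0.12794743  0.00135409  0.42165464] hub top z [0.1957815  0.19689969 0.1977079 ]
knob 1026 [ 0.0004 -0.0576  0.1895] ztop 0.1954
knob 1084 [-0.0101  0.06    0.1895] ztop 0.1958
nut z 0.14920763048741129
tcp local [-1.29784469e-01  4.12366996e-04  4.22759822e-01] force [ 2.06649196 -0.12922693  2.24220133]
spine [-0.0989 -0.0979 -0.098  -0.0982 -0.0983 -0.0984 -0.0984 -0.0983 -0.0983
 -0.0982 -0.0981 -0.098  -0.0989 -0.0988 -0.0986] deg -0.11671984982203891 -0.09832875094118705 y [-0.06110234  0.08515818]
```

View pics/w11.png

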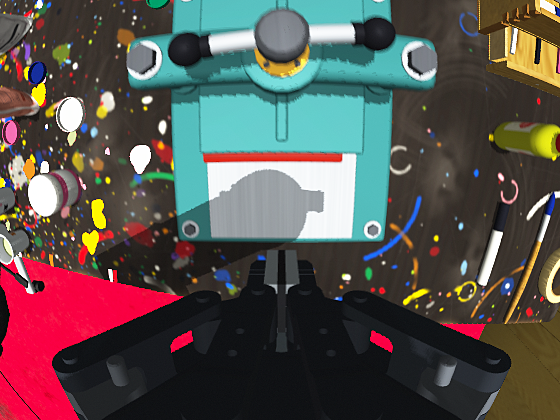

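The final view shows the spine at (205-342,157), still square, and the handle bar at (187,49)-(375,33). The handle has turned about 6.1 rad, to roughly 7.7 rad, so the platen is down on the book and the robot is clear.

```bash
python3 -c "
from plant import bot
print(bot.sense()['time'],bot.sign_off())"
```

```text
the job is handed in; nothing more can be done
19.45 None
```

I pushed the sketchbook home, square against the back stop (about 11 mm left of the press's centre line), then turned the handle clockwise to about 7.7 rad, roughly 1 rad past first contact, so the book is left nipped; the arm is clear, nothing else was touched, and I handed the job in at 19.5 s.

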